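Clear the open control unit and snap its cover plate on

TASK

Someone left the scraper lying inside the open control unit: take it out and lay it in the wooden tool tray. Then take the cover plate with four holes from the steel block, lay it the right way round over the unit's four white snap standoffs and press it down until all four have clicked through and it sits fully home. Leave the other things on the bench where they are.

Things in the scene. Friction and masses are not known exactly. Their poses are not given: they have to be found in the camera images.
- unit: teal box of a hand-piece control unit, open on top, 156 x 110 mm, fixed. Origin: centre of its underside on the bench; x along its length (the dial end is -x), z up. Flat deck 40 mm above the bench; a cheek 6 mm thick, 16 mm high across each short end (beyond x = +-72 mm), no wall on the long sides. White snap standoffs A, B, C, D on the deck at (-54, 23), (-54, -23), (54, 23), (30, -23) mm (x, y)
- tray: open wooden tool tray 150 x 96 x 20 mm, walls and floor 4 mm, fixed. Origin: centre of its underside on the bench; x along its 150 mm length, z up
- scraper_center (a point): scraper: square wooden handle 64 x 18 x 18 mm with a steel shank 6 mm across, 30 mm long at its +x end, 50 g. It starts flat on the unit's deck among the standoffs, roughly across the unit, and stops the plate from going down. The point is the centre of the handle (9 mm above what it lies on); x along the handle to the shank, z up
- plate_center (a point): cover plate: flat aluminium, 130 x 68 mm, 4 mm thick, 95 g, corner at +x, -y cut away (21 mm in x, 22 in y): fits one way only. Point: middle of the 130 x 68 outline, mid-thickness; x along the length, z up. Holes A, B, C, D at (-54, 23), (-54, -23), (54, 23), (30, -23) mm, as the standoffs. Starts on a fixed steel block 60 x 46 x 40 mm, centred within 4 mm; its long edges overhang, to be pinched across the 68 mm
- post_A (a point): standoff A: round shoulder 13 mm across, 14 mm high; this point is its top centre, 54 mm above the bench, where hole A's centre at the plate's underside comes when home. Above: a 7 mm pin tapering to a tip 17 mm up, with springy barbs on its +x and -x sides reaching 6.5 mm from the axis, widest 6 mm up, tapered above. The four standoffs are alike
- post_B (a point): standoff B, like A: top of its shoulder on the axis. An unpressed plate rests on the barbs' tapers with its underside about 9 mm above the shoulders
- post_C (a point): standoff C, like A: top of its shoulder on the axis. Each standoff takes about 4 N to push the hole over its barbs, then little force for the last 6 mm down to the shoulder, where the barbs spring out over the plate and hold it with about 0.5 mm of play: press on until it stops
- post_D (a point): standoff D, like A: top of its shoulder on the axis. D stands 24 mm farther in than C, below the plate's cut corner
- hole_A (a point): centre of the cover plate's 10 mm round hole A, at the plate's underside
- hole_B (a point): centre of the cover plate's 10 mm round hole B, at the plate's underside
- hole_C (a point): centre of the cover plate's 10 mm round hole C, at the plate's underside
- hole_D (a point): centre of the cover plate's 10 mm round hole D, at the plate's underside
- jar: bystander: glass jar, 36 mm across, 50 mm high; origin at its underside
- clamp: bystander: small upright wooden ring clamp, 20 x 24 x 45 mm with a short brass stud on top (57 mm in all); origin at its underside
- bezel: bystander: brass ring, 32 mm across, 18 mm high; origin at its underside
- blank: bystander: loose aluminium plate 90 x 60 x 4 mm with one 24 mm hole, flat on the bench; origin at its underside
- ring_tray: bystander: black divided tray with rings, 60 x 160 x 24 mm; origin at its underside
- file_cup: bystander: white cup, 64 mm across, 85 mm high; origin at its underside
- hammer: bystander: hammer lying on the bench
- brush: bystander: brush lying on the bench
Not all that is in view belongs to the job. Leave any green look-alike of the part that bears plate_center alone.

How it is judged:
By the outcome, as a careful person would: the job done as asked, in the order asked, and still so for the second after the job is handed in, with the robot touching nothing.
It also fails if it takes over 72 s, if anything falls off the work surface, if the arm or the gripper's body presses on something with over 40 N, if the wrist force passes 120 N, or if a joint passes its speed limit or range.

ROBOT

A 7-joint arm with a two-finger parallel gripper is mounted at the origin on the work surface. World frame = base frame: x ahead of the robot, y to its left, z up, the work surface at z = 0. Lengths are in m, angles in rad, forces in N, time in s.
With the tool pointing down it reaches from about 0.425 to 0.875 m from the base axis. Payload 4.7 kg.
Tool frame: the origin (TCP) lies midway between the tips of the shut fingers; the grasp point (between the pads) lies 19 mm behind it (ctrl.grip_point_offset is the distance from the TCP to the grasp point, in m); z points along the fingers, y is the line along which they close (so a half turn about z gives the same grasp; the last joint's range is limited). The gripper opens to 87 mm and grips with 3 to 60 N. Pads are 19 mm wide; open, the fingers measure 117 mm over their backs; the gripper's body (75 mm by 190 mm) begins 51 mm behind the grasp point.
Start: joints at [-1.321, 0.321, -0.07, 1.45, 0.023, 1.371, -0.057], TCP at [0.152, 0.632, 0.223] pointing down, gripper open.
Joint ranges: [-2.86, 2.86], [-0.3, 2.09], [-1.38, 1.24], [0.06, 2.45], [-1.56, 4.7], [0.09, 2.05], [-2.69, 2.69]. Speed limits (rad/s): [2.57, 2.57, 3.14, 3.14, 3.14, 3.14, 3.14].

INTERFACE

Orientations are given as a rotation vector (axis times angle).
In Python, from bench import ctrl gives the robot as it stands. The module is installed in compiled form; this text tells all that it offers.
- The arm moves only by the shell command python3 -m handwheel 'ROWS' [OPENING] [FORCE]. ROWS is JSON, a list of rows, each an object of numbers: "x", "y", "z": the shift along the tool's x, y, z in m; "wx", "wy", "wz": the turn, a rotation vector about the tool's x, y, z in degrees. A call has 1 to 10 rows; each row is the pose to reach, as a shift and turn from the pose commanded when the call began, along the tool's axes at that moment; what a row does not reach only later rows make up. A row lasts 1/12 s, in which the tool goes at most 41.7 mm and 7.16 degrees, less where a joint would pass 70% of its speed; a pose out of reach is approached as far as the arm can. A call with a gripper value outside its range is refused whole. OPENING is the finger opening in m, from 0 to 0.087, set as the call begins (- or left out, the last holds). The fingers move at their own pace and stop on an object; FORCE is the grip in N (left out, the last holds). Time passes only in rows, so rows that repeat a pose let the fingers close. It gives the time, the measured TCP pose, the force, the opening and the grip force at its end, in the units of the state.
- ctrl.get_state(): the state, without advancing time (a new reading comes with each control period).
- ctrl.get_image(name): name is "scene" or "side" or "wrist"; returns a dict with "image" (400x640x3 uint8, red, green, blue), "K" (3x3 intrinsics, pixels), "k1" (the pictures are not rectified: a ray, as slopes to the right and down, at radius r is drawn at 1 + k1 r^2 times it, then the intrinsics apply), "world_to_cam" (4x4, takes a point from world to camera coordinates); the wrist camera has in their place "hand_eye" (4x4, takes a point from camera to tool coordinates, whose origin is the TCP and whose axes are the flange's). Camera axes: x right, y down, z forward; pixel columns grow to the right and rows downward; lengths in m; the calibration is good to about 2 mm. A picture is of the moment at which its call begins: read the wrist's pose just before it. There is no depth.
- ctrl.close_job(): hands the job in; it is judged then, once.
The state is a dict: "time": time; "joint_positions": joint angles; "qd": joint speeds; "joint_torque": joint torques, N m; "position": TCP position; "tool_rot": TCP orientation; "ft_force": force on the tool from outside, world axes, zero at the start; "torque": the same for the moment, N m; "grip_width": opening from 0.0 (shut) to 1.0 (fully open); "grip_force": force on a finger pad.
Only numpy, scipy, OpenCV 4.12 (cv2) and the standard library are available. Lean on these libraries where they do the work, as an engineer would, in place of code of your own. Each camera call takes 0.05 s, during which the arm holds its last target. There are 200 camera calls.

## Working session

There is one attempt and no reset: what is moved stays moved. The work goes in short steps, Python scripts to look and compute and a shell command to move; the robot and the scene stay as the last step left them, time stands still between calls to the robot, and variables do not carry over. Pictures are saved under pics/ and viewed, at most 10 in all, crops included, and the job is handed in when it is done.

```bash
mkdir -p pics; cat > h.py <<'E'
import numpy as np, cv2
from scipy.spatial.transform import Rotation as R
from bench import ctrl
def shot(n,f):
    s=ctrl.get_state(); d=ctrl.get_image(n); cv2.imwrite('pics/'+f+'.png',d['image'][:,:,::-1])
    T=np.eye(4)
    if 'hand_eye' in d:
        T[:3,:3]=R.from_rotvec(s['tool_rot']).as_matrix();T[:3,3]=s['position'];T=T@np.array(d['hand_eye'])
    else: T=np.linalg.inv(np.array(d['world_to_cam']))
    np.savez('pics/'+f+'.npz',T=T,K=np.array(d['K']),k1=d['k1']); return d
def ray(f,u,v):
    c=np.load('pics/'+f+'.npz');K=c['K']
    p=cv2.undistortPoints(np.array([[[u,v]]],float),K,np.array([float(c['k1']),0,0,0]))[0,0]
    return c['T'][:3,3],c['T'][:3,:3]@np.array([p[0],p[1],1])
def at(f,u,v,z):
    o,d=ray(f,u,v);return o+d*(z-o[2])/d[2]
def proj(f,X):
    c=np.load('pics/'+f+'.npz');T=np.linalg.inv(c['T'])
    return cv2.projectPoints(np.atleast_2d(np.array(X,float)),cv2.Rodrigues(T[:3,:3])[0],T[:3,3],c['K'],np.array([float(c['k1']),0,0,0]))[0][:,0]
E
python3 - <<'E'
from h import *
for n in('scene','side','wrist'):
    d=shot(n,n+'0'); c=np.load('pics/'+n+'0.npz');print(n,c['K'][0,0],c['k1'],c['T'][:3,3].round(3),c['T'][:3,2].round(2))
s=ctrl.get_state();print(s)
a=cv2.imread('pics/scene0.png');b=cv2.imread('pics/side0.png')
cv2.imwrite('pics/sc_side.png',cv2.resize(np.vstack([a,b]),(480*1,600)))
E
```

```text
scene 379.59832375177933 -0.08187352898925393 [1.425 0.384 1.211] [-0.58 -0.21 -0.79]
side 362.8284415129995 -0.07112029982030514 [ 0.541 -0.929  0.638] [ 0.04  0.87 -0.5 ]
wrist 279.11243583162235 0.01565860266200423 [0.081 0.649 0.385] [ 0.26 -0.06 -0.96]
{'time': 0.15, 'joint_positions': array([-1.32090002,  0.32166583, -0.07012053,  1.45135775,  0.02258665,
        1.37080256, -0.0569283 ]), 'qd': array([ 0.00229463, -0.00151   , -0.00168003, -0.00423972,  0.00191378,
        0.00089015, -0.00063765]), 'joint_torque': array([ 2.84722446e-04, -4.91794109e+01, -4.04271679e-01, -3.12879181e+01,
       -6.38475129e-02,  4.04330122e-02,  1.25334636e-04]), 'position': array([0.15177523, 0.63161658, 0.22172311]), 'tool_rot': array([-3.69476027e-01, -3.11967850e+00,  2.26514285e-03]), 'ft_force': array([ 0.29032449, -0.06434871,  0.19912641]), 'torque': array([ 0.03296292, -0.00457669, -0.02959515]), 'grip_force': 0.0, 'grip_width': 0.9985009785164705}
```

View pics/scene0.png

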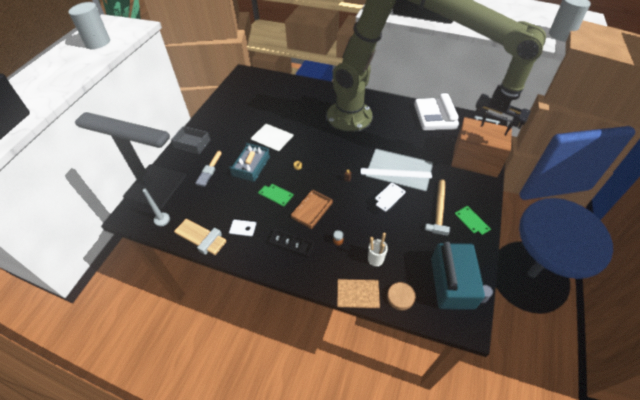

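View pics/side0.png

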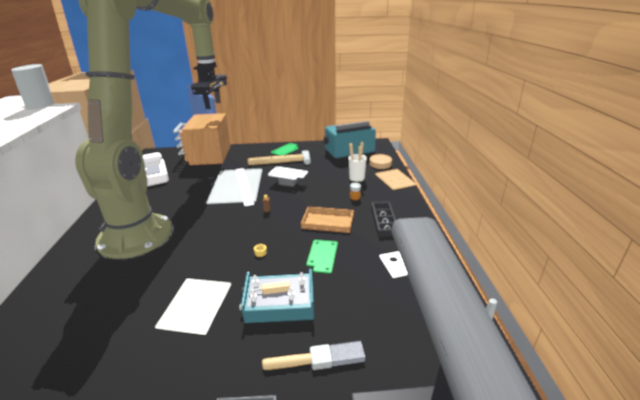

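The scene picture shows the unit at (250,160), the tray at (312,208) and a bare metal plate on a block at (390,197). There are green look-alikes at (276,195) and (473,219), and the one-hole blank lies flat at (242,228). The bare plate raised on the block fits the description; I'll confirm it in a wrist crop.

```bash
python3 - <<'E'
from h import *
for n,u,v,z in [('scene0',250,158,.04),('side0',278,292,.045),('scene0',312,206,.01),('side0',328,218,.01),('scene0',390,196,.042),('side0',288,173,.042)]:
    print(n,at(n,u,v,z).round(3))
s=ctrl.get_state();print(R.from_rotvec(s['tool_rot']).as_matrix().round(3))
print(np.array(ctrl.get_image('wrist')['hand_eye']).round(3))
a=cv2.imread('pics/scene0.png');b=cv2.imread('pics/wrist0.png')
cv2.imwrite('pics/crop1.png',np.hstack([cv2.resize(a[170:225,355:430],(500,366),interpolation=2),cv2.resize(a[135:185,225:275],(300,366),interpolation=2)]))
E
```

```text
scene0 [ 0.455 -0.309  0.04 ]
side0 [ 0.463 -0.319  0.045]
scene0 [0.591 0.026 0.01 ]
side0 [0.601 0.031 0.01 ]
scene0 [0.468 0.309 0.042]
side0 [0.47  0.304 0.042]
[[-0.972  0.234 -0.   ]
 [ 0.234  0.972 -0.001]
 [-0.    -0.001 -1.   ]]
[[ 0.001 -0.964 -0.264  0.072]
 [ 1.     0.001  0.001 -0.   ]
 [-0.001 -0.264  0.964 -0.163]
 [ 0.     0.     0.     1.   ]]
```

View pics/crop1.png

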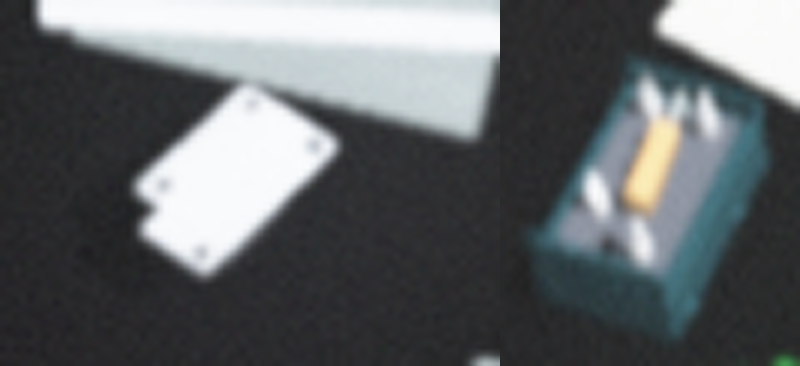

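The crop confirms it: a bare plate with four holes and a cut corner, on the block. The scraper handle lies between the standoffs in the unit. Next I move the wrist camera above the plate.

```bash
python3 -m handwheel '[{"x":-0.385,"y":-0.242},{"x":-0.385,"y":-0.242},{"x":-0.385,"y":-0.242},{"x":-0.385,"y":-0.242},{"x":-0.385,"y":-0.242},{"x":-0.385,"y":-0.242},{"x":-0.385,"y":-0.242},{"x":-0.385,"y":-0.242},{"x":-0.385,"y":-0.242},{"x":-0.385,"y":-0.242}]'
python3 -m handwheel '[{"x":-0.016,"y":-0.01},{"x":-0.016,"y":-0.01}, {"x":-0.016,"y":-0.01},{"x":-0.016,"y":-0.01}]'
python3 - <<'E'
from h import *
shot('wrist','w1');print(ctrl.get_state()['position'],ctrl.get_state()['time'])
E
```

```text
[0.1518224  0.6317905  0.22209209] 0.25invalid input at $[0]: expected keys x, y, z, wx, wy, wz
invalid input at $[0]: expected keys x, y, z, wx, wy, wz
```

View pics/w1.png

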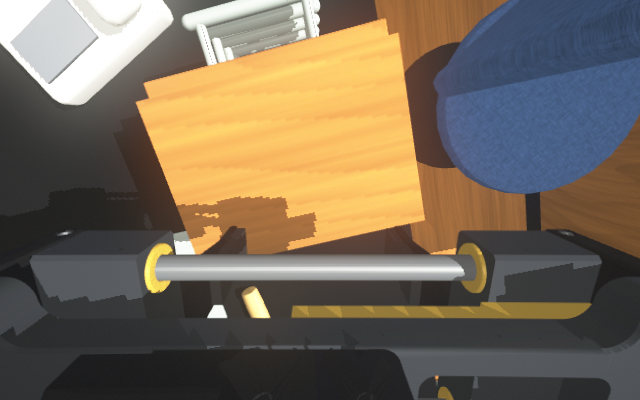

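All six keys are required, and the gripper hides the lower half of the wrist view, so I'll put the object at tool x of about +80 mm.

```bash
python3 -m handwheel '[{"x":-0.333,"y":-0.173,"z":0,"wx":0,"wy":0,"wz":0},{"x":-0.333,"y":-0.173,"z":0,"wx":0,"wy":0,"wz":0},{"x":-0.333,"y":-0.173,"z":0,"wx":0,"wy":0,"wz":0},{"x":-0.333,"y":-0.173,"z":0,"wx":0,"wy":0,"wz":0},{"x":-0.333,"y":-0.173,"z":0,"wx":0,"wy":0,"wz":0},{"x":-0.333,"y":-0.173,"z":0,"wx":0,"wy":0,"wz":0},{"x":-0.333,"y":-0.173,"z":0,"wx":0,"wy":0,"wz":0},{"x":-0.333,"y":-0.173,"z":0,"wx":0,"wy":0,"wz":0},{"x":-0.333,"y":-0.173,"z":0,"wx":0,"wy":0,"wz":0}]'
python3 -m handwheel '[{"x":-0.133,"y":-0.07,"z":0,"wx":0,"wy":0,"wz":0},{"x":-0.133,"y":-0.07,"z":0,"wx":0,"wy":0,"wz":0},{"x":-0.133,"y":-0.07,"z":0,"wx":0,"wy":0,"wz":0},{"x":-0.133,"y":-0.07,"z":0,"wx":0,"wy":0,"wz":0},{"x":-0.133,"y":-0.07,"z":0,"wx":0,"wy":0,"wz":0},{"x":-0.133,"y":-0.07,"z":0,"wx":0,"wy":0,"wz":0}]'
python3 - <<'E'
from h import *
shot('wrist','w2');print(ctrl.get_state()['position'],ctrl.get_state()['time'])
E
```

```text
time: 1.0
position: [0.4363, 0.3846, 0.2228]
tool_rot: [0.369, 3.12, 0.001]
ft_force: [1.1, 0.4, 0.4]
grip_width: 0.996
grip_force: 0.0
time: 1.5
position: [0.5492, 0.285, 0.2223]
tool_rot: [-0.376, -3.119, 0.001]
ft_force: [-0.4, 0.5, -0.3]
grip_width: 0.996
grip_force: 0.0
[0.54778772 0.28717476 0.22227507] 1.55
```

View pics/w2.png

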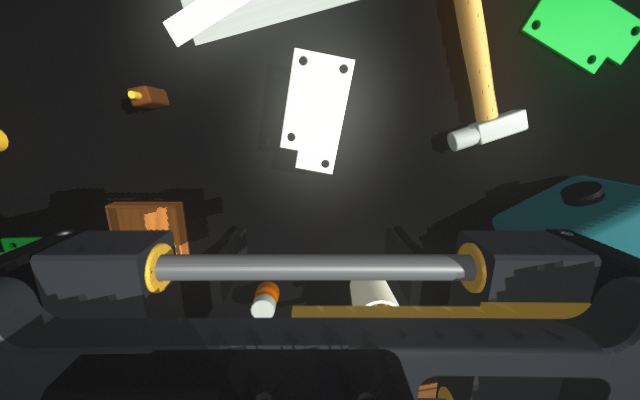

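The plate's holes are A (343,69), B (303,61), C (325,163) and D (291,137), with the cut corner at lower left. I'll fit its pose and plan a move to view the unit.

```bash
cat >> h.py <<'E'
P4=np.array([[-54,23],[-54,-23],[54,23],[30,-23]])/1000
def refine(f,px,dark=True,r=9):
    g=cv2.imread('pics/'+f+'.png',0).astype(float);o=[]
    for u,v in px:
        w=g[v-r:v+r+1,u-r:u+r+1];yy,xx=np.mgrid[-r:r+1,-r:r+1];t=(w.max()+w.min())/2
        m=((w<t) if dark else (w>t)).astype(np.uint8);n,l=cv2.connectedComponents(m)
        c=l[r-1:r+2,r-1:r+2];c=np.bincount(c[c>0]).argmax();k=l==c;o.append((u+xx[k].mean(),v+yy[k].mean()))
    return o
def fit(f,px,z,pts=P4):
    W=np.array([at(f,u,v,z)[:2] for u,v in px]);a=pts-pts.mean(0);b=W-W.mean(0)
    th=np.arctan2((a[:,0]*b[:,1]-a[:,1]*b[:,0]).sum(),(a*b).sum());c,s=np.cos(th),np.sin(th);M=np.array([[c,-s],[s,c]])
    t=W.mean(0)-M@pts.mean(0);print('xy',t.round(4),'deg',np.degrees(th).round(2),'res mm',((pts@M.T+t-W)*1e3).round(1).tolist());return t,th
def goto(xy,z,yaw=None):
    "tool-frame shift to world xy,z; yaw = wanted direction (deg) of tool y, mod 180"
    s=ctrl.get_state();M=R.from_rotvec(s['tool_rot']).as_matrix();d=M.T@(np.array([*xy,z])-s['position'])
    ty=np.degrees(np.arctan2(M[1,1],M[0,1]));wz=None if yaw is None else -((yaw-ty+90)%180-90)
    print('shift',d.round(4),'wz',wz,'tilt',M[:,2].round(4),'q7',s['joint_positions'][6].round(2))
E
python3 - <<'E'
from h import *
px=refine('w2',[(343,69),(303,61),(325,163),(291,137)]);print(px)
fit('w2',px,.042)
fit('w2',px,.043)
goto((.535,-.33),.222)
E
```

```text
[(np.float64(343.13793103448273), np.float64(68.5)), (np.float64(302.7068965517241), np.float64(60.3448275862069)), (np.float64(324.93023255813955), np.float64(163.27906976744185)), (np.float64(290.7916666666667), np.float64(136.5))]
xy [0.469  0.3034] deg -24.11 res mm [[0.1, -0.2], [0.2, -0.0], [-0.3, -0.1], [-0.0, 0.2]]
xy [0.469  0.3034] deg -24.11 res mm [[0.0, -0.1], [0.1, -0.0], [-0.2, -0.1], [0.0, 0.1]]
shift [-0.1322 -0.603   0.    ] wz None tilt [-9.e-04  4.e-04 -1.e+00] q7 0.86
```

```bash
python3 -m handwheel '[{"x":-0.08,"y":-0.37,"z":0,"wx":0,"wy":0,"wz":0},{"x":-0.08,"y":-0.37,"z":0,"wx":0,"wy":0,"wz":0},{"x":-0.08,"y":-0.37,"z":0,"wx":0,"wy":0,"wz":0},{"x":-0.08,"y":-0.37,"z":0,"wx":0,"wy":0,"wz":0},{"x":-0.08,"y":-0.37,"z":0,"wx":0,"wy":0,"wz":0},{"x":-0.08,"y":-0.37,"z":0,"wx":0,"wy":0,"wz":0},{"x":-0.08,"y":-0.37,"z":0,"wx":0,"wy":0,"wz":0},{"x":-0.08,"y":-0.37,"z":0,"wx":0,"wy":0,"wz":0},{"x":-0.08,"y":-0.37,"z":0,"wx":0,"wy":0,"wz":0}]'
python3 -m handwheel '[{"x":-0.052,"y":-0.233,"z":0,"wx":0,"wy":0,"wz":0},{"x":-0.052,"y":-0.233,"z":0,"wx":0,"wy":0,"wz":0},{"x":-0.052,"y":-0.233,"z":0,"wx":0,"wy":0,"wz":0},{"x":-0.052,"y":-0.233,"z":0,"wx":0,"wy":0,"wz":0},{"x":-0.052,"y":-0.233,"z":0,"wx":0,"wy":0,"wz":0},{"x":-0.052,"y":-0.233,"z":0,"wx":0,"wy":0,"wz":0},{"x":-0.052,"y":-0.233,"z":0,"wx":0,"wy":0,"wz":0},{"x":-0.052,"y":-0.233,"z":0,"wx":0,"wy":0,"wz":0}]'
python3 - <<'E'
from h import *
shot('wrist','w3');s=ctrl.get_state();print(s['position'],s['joint_positions'].round(2),s['time'])
a=cv2.imread('pics/w3.png');cv2.imwrite('pics/w3c.png',cv2.resize(a[0:235,180:480],(766,600),interpolation=2))
E
```

```text
time: 2.3
position: [0.5391, -0.087, 0.2229]
tool_rot: [0.363, 3.12, 0.003]
ft_force: [0.5, 0.4, 0.4]
grip_width: 0.998
grip_force: 0.0
time: 2.97
position: [0.5355, -0.3267, 0.2222]
tool_rot: [-0.371, -3.119, -0.001]
ft_force: [-0.1, 0.2, -0.1]
grip_width: 1.001
grip_force: 0.0
[ 0.53636106 -0.32462873  0.22210291] [-0.03  0.31  0.67  1.53 -0.2   1.36  1.99] 3.0167
```

View pics/w3c.png

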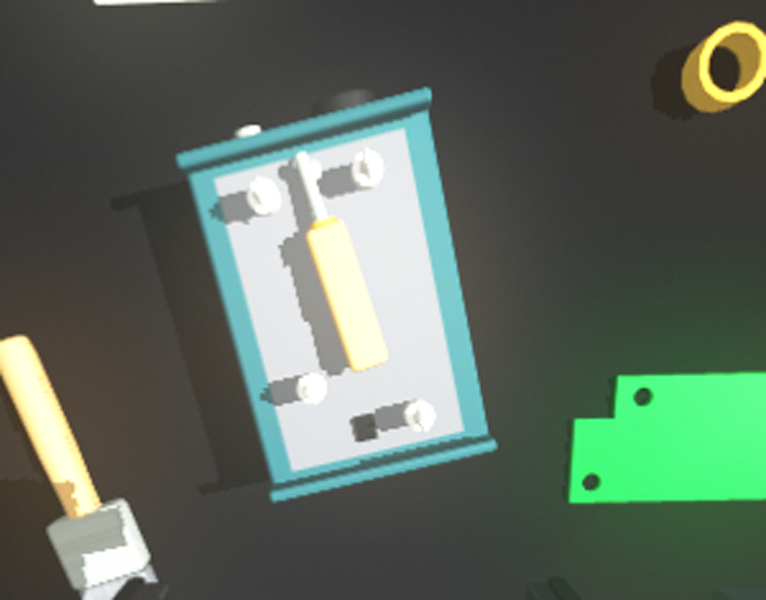

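The unit's dial end is at the top of the picture, so x runs down and y to the right. Crop pixels of the posts are A (368,168), B (263,196), C (420,415) and D (311,388). The scraper handle runs (322,225)–(370,365), with its shank toward the dial end, between A and B.

```bash
python3 - <<'E'
from h import *
k=300/766;f=lambda p:[(180+a*k,b*k) for a,b in p]
posts=f([(368,168),(263,196),(420,415),(311,388)])
for z in(.054,.06,.065,.07):fit('w3',posts,z)
cor=f([(180,157),(430,90),(273,500),(496,447)])
fit('w3',cor,.056,np.array([[-78,-55],[-78,55],[78,-55],[78,55]])/1e3)
h=f([(308,228),(341,217),(354,370),(387,358)])
t,th=fit('w3',h,.058,np.array([[32,-9],[32,9],[-32,-9],[-32,9]])/1e3)
goto(t,.049-.019,np.degrees(th)+90)
a=cv2.imread('pics/w3.png')
ps=[a[int(v)-18:int(v)+18,int(u)-24:int(u)+24] for u,v in posts]
b=np.vstack([np.hstack(ps[1::-1]),np.hstack(ps[3:1:-1])]);cv2.imwrite('pics/posts.png',cv2.resize(b,(800,600),interpolation=cv2.INTER_CUBIC))
print([(int(u)-24,int(v)-18) for u,v in posts])
# tray from scene/side: brown segmentation within window
for n,(x0,y0,x1,y1) in(('scene0',(285,185,338,230)),('side0',(295,203,360,235))):
    i=cv2.imread('pics/'+n+'.png');m=(i[:,:,2].astype(int)-i[:,:,0]>35).astype(np.uint8);w=np.zeros_like(m);w[y0:y1,x0:x1]=m[y0:y1,x0:x1]
    c=max(cv2.findContours(w,0,2)[0],key=cv2.contourArea)
    q=np.array([at(n,*p[0],.02)[:2] for p in c],np.float32);print(n,cv2.minAreaRect(q))
E
```

```text
xy [ 0.4632 -0.3095] deg -0.03 res mm [[-0.1, -0.2], [-0.2, 0.1], [0.2, -0.0], [0.1, 0.1]]
xy [ 0.4633 -0.3095] deg -0.03 res mm [[-0.9, 0.3], [-1.1, -0.3], [1.3, 0.4], [0.7, -0.3]]
xy [ 0.4634 -0.3095] deg -0.03 res mm [[-1.7, 0.6], [-1.8, -0.7], [2.2, 0.7], [1.3, -0.6]]
xy [ 0.4635 -0.3095] deg -0.03 res mm [[-2.4, 1.0], [-2.5, -1.0], [3.1, 1.1], [1.8, -1.0]]
xy [ 0.4635 -0.309 ] deg -0.1 res mm [[-1.7, -1.5], [-1.6, 1.3], [1.4, -0.9], [1.9, 1.1]]
xy [ 0.4574 -0.3066] deg -174.67 res mm [[-2.0, 16.3], [0.6, -16.4], [-1.0, 16.9], [2.3, -16.7]]
shift [ 0.0808 -0.0011  0.1921] wz -18.735386521553778 tilt [-1.0e-04  1.8e-03 -1.0e+00] q7 1.99
[(300, 47), (259, 58), (320, 144), (277, 133)]
scene0 ((0.6067820191383362, 0.030881602317094803), (0.10911796987056732, 0.15994766354560852), 76.24256896972656)
side0 ((0.5971913933753967, 0.015902884304523468), (0.13477358222007751, 0.15826013684272766), 76.04133605957031)
```

View pics/posts.png

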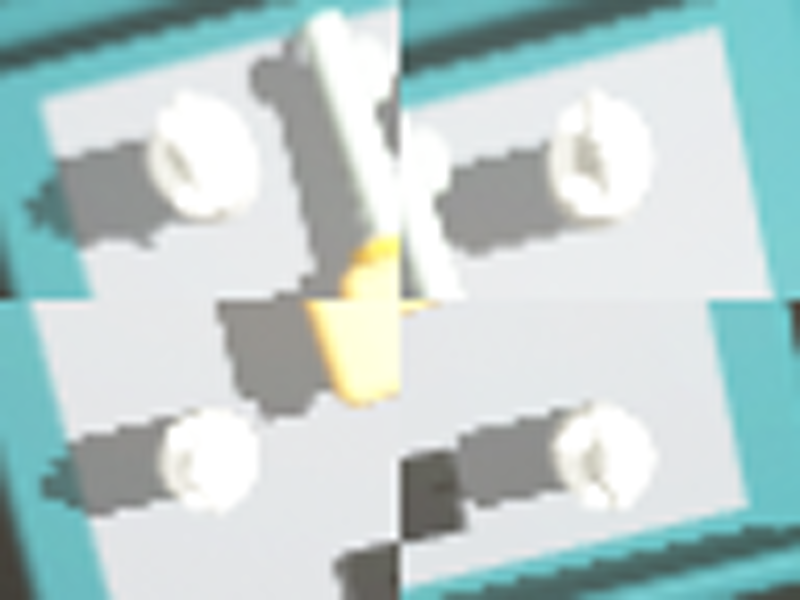

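```bash
python3 - <<'E'
from h import *
posts=[(324.2,66),(283.3,76.9),(344.6,162.6),(302,152.1)]
for z in(.054,.056):fit('w3',posts,z)
k=300/766;h=[(180+a*k,b*k) for a,b in [(341,217),(308,228),(387,358),(354,370)]]
t,th=fit('w3',h,.058,np.array([[32,-9],[32,9],[-32,-9],[-32,9]])/1e3)
goto(t,.0435,np.degrees(th)+90)
E
```

```text
xy [ 0.4634 -0.3093] deg -0.03 res mm [[-0.1, -0.0], [-0.2, -0.1], [0.3, -0.0], [0.1, 0.1]]
xy [ 0.4634 -0.3094] deg -0.03 res mm [[-0.4, 0.1], [-0.5, -0.2], [0.6, 0.1], [0.3, -0.0]]
xy [ 0.4574 -0.3066] deg -174.72 res mm [[-1.0, 1.5], [-0.3, -1.6], [0.7, 1.2], [0.7, -1.1]]
shift [ 0.0809 -0.0011  0.1786] wz -18.68409195221193 tilt [-1.0e-04  1.8e-03 -1.0e+00] q7 1.99
```

```bash
python3 -m handwheel '[{"x":0.04,"y":-0.001,"z":0.01,"wx":0,"wy":0,"wz":-7},{"x":0.081,"y":-0.001,"z":0.02,"wx":0,"wy":0,"wz":-14},{"x":0.081,"y":-0.001,"z":0.06,"wx":0,"wy":0,"wz":-18.7},{"x":0.081,"y":-0.001,"z":0.095,"wx":0,"wy":0,"wz":-18.7},{"x":0.081,"y":-0.001,"z":0.12,"wx":0,"wy":0,"wz":-18.7},{"x":0.081,"y":-0.001,"z":0.12,"wx":0,"wy":0,"wz":-18.7},{"x":0.081,"y":-0.001,"z":0.12,"wx":0,"wy":0,"wz":-18.7}]' 0.038 15
python3 - <<'E'
from h import *
goto((.4574,-.3066),.0435,95.3)
E
```

```text
time: 3.6
position: [0.4571, -0.3057, 0.1021]
tool_rot: [0.148, -3.137, -0.003]
ft_force: [-0.0, -0.6, 0.9]
grip_width: 0.555
grip_force: 0.0
shift [-0.0003 -0.0011  0.0586] wz 0.11090766008051389 tilt [-0.0017  0.002  -1.    ] q7 2.34
```

```bash
python3 -m handwheel '[{"x":0,"y":-0.001,"z":0.01,"wx":0,"wy":0,"wz":0},{"x":0,"y":-0.001,"z":0.03,"wx":0,"wy":0,"wz":0},{"x":0,"y":-0.001,"z":0.045,"wx":0,"wy":0,"wz":0},{"x":0,"y":-0.001,"z":0.054,"wx":0,"wy":0,"wz":0},{"x":0,"y":-0.001,"z":0.058,"wx":0,"wy":0,"wz":0},{"x":0,"y":-0.001,"z":0.058,"wx":0,"wy":0,"wz":0}]' 0.038
python3 -m handwheel '[{"x":0,"y":0,"z":0,"wx":0,"wy":0,"wz":0},{"x":0,"y":0,"z":0,"wx":0,"wy":0,"wz":0},{"x":0,"y":0,"z":0,"wx":0,"wy":0,"wz":0},{"x":0,"y":0,"z":0,"wx":0,"wy":0,"wz":0},{"x":0,"y":0,"z":0,"wx":0,"wy":0,"wz":0},{"x":0,"y":0,"z":0,"wx":0,"wy":0,"wz":0}]' 0 15
```

```text
time: 4.1
position: [0.4571, -0.3095, 0.0445]
tool_rot: [0.143, -3.138, 0.0]
ft_force: [0.4, -0.2, -0.3]
grip_width: 0.436
grip_force: 0.0
time: 4.6
position: [0.4572, -0.3097, 0.0452]
tool_rot: [-0.142, 3.137, -0.0]
ft_force: [0.1, 0.6, 3.5]
grip_width: 0.208
grip_force: 15.0
```

Gripped: the opening reads 18 mm, which matches the handle. Lifting and moving to view the tray.

```bash
python3 -m handwheel '[{"x":0,"y":0,"z":-0.02,"wx":0,"wy":0,"wz":0},{"x":0,"y":0,"z":-0.06,"wx":0,"wy":0,"wz":0},{"x":0,"y":0,"z":-0.1,"wx":0,"wy":0,"wz":0},{"x":-0.02,"y":0.03,"z":-0.12,"wx":0,"wy":0,"wz":4},{"x":-0.05,"y":0.06,"z":-0.13,"wx":0,"wy":0,"wz":8},{"x":-0.075,"y":0.09,"z":-0.14,"wx":0,"wy":0,"wz":12},{"x":-0.1,"y":0.12,"z":-0.15,"wx":0,"wy":0,"wz":16},{"x":-0.125,"y":0.15,"z":-0.16,"wx":0,"wy":0,"wz":19.3},{"x":-0.15,"y":0.18,"z":-0.17,"wx":0,"wy":0,"wz":19.3}]'
python3 - <<'E'
from h import *
goto((.678,.004),.22,76)
E
```

```text
time: 5.35
position: [0.5905, -0.1149, 0.215]
tool_rot: [0.39, 3.117, 0.0]
ft_force: [1.5, 0.2, -0.4]
grip_width: 0.205
grip_force: 15.0
shift [-0.0556  0.1368 -0.0049] wz -0.24508151640938536 tilt [ 3.e-04  3.e-04 -1.e+00] q7 1.57
```

```bash
python3 -m handwheel '[{"x":-0.015,"y":0.035,"z":-0.005,"wx":0,"wy":0,"wz":0},{"x":-0.03,"y":0.07,"z":-0.005,"wx":0,"wy":0,"wz":0},{"x":-0.045,"y":0.105,"z":-0.005,"wx":0,"wy":0,"wz":0},{"x":-0.055,"y":0.135,"z":-0.005,"wx":0,"wy":0,"wz":0},{"x":-0.055,"y":0.135,"z":-0.005,"wx":0,"wy":0,"wz":0},{"x":-0.055,"y":0.135,"z":-0.005,"wx":0,"wy":0,"wz":0}]'
python3 - <<'E'
from h import *
shot('wrist','w4');i=cv2.imread('pics/w4.png')
m=((i[:,:,2].astype(int)-i[:,:,0]>30)).astype(np.uint8);m[225:]=0
c=max(cv2.findContours(m,0,2)[0],key=cv2.contourArea);print(c.reshape(-1,2).min(0),c.reshape(-1,2).max(0))
r=cv2.minAreaRect(c);bx=cv2.boxPoints(r);print(bx.round(0).tolist())
q=np.array([at('w4',*p[0],.02)[:2] for p in c],np.float32);print(cv2.minAreaRect(q))
cv2.imwrite('pics/w4c.png',i[:260])
E
```

```text
time: 5.85
position: [0.6764, 0.0039, 0.2181]
tool_rot: [-0.378, -3.117, 0.0]
ft_force: [0.4, -1.5, -0.5]
grip_width: 0.208
grip_force: 15.0
[263  45] [370 224]
[[263.0, 45.0], [370.0, 45.0], [370.0, 224.0], [263.0, 224.0]]
((0.6286440491676331, 0.01698390394449234), (0.1330036073923111, 0.22071583569049835), 76.20761108398438)
```

View pics/w4c.png

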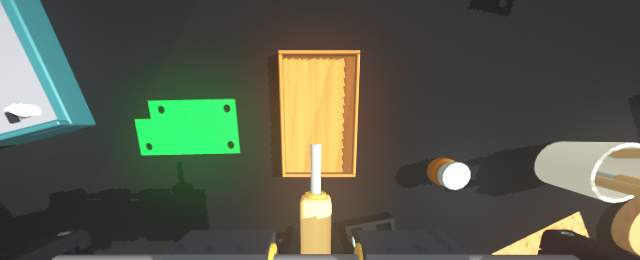

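The tray rim corners are at (279,51), (359,51), (355,177) and (281,177), and the scraper is held aligned with its shank toward the top of the picture.

```bash
python3 - <<'E'
from h import *
t,th=fit('w4',[(279,51),(359,51),(281,177),(355,177)],.02,np.array([[-75,-48],[-75,48],[75,-48],[75,48]])/1e3)
d=np.array([np.cos(th),np.sin(th)])
goto(t+.015*d,.009,np.degrees(th)+90)
E
```

```text
xy [0.6005 0.0266] deg -14.0 res mm [[-1.0, -1.2], [-0.1, 1.3], [0.5, 0.5], [0.6, -0.6]]
shift [0.064  0.0068 0.2097] wz -0.028687435920048188 tilt [-0.0015 -0.0012 -1.    ] q7 1.41
```

```bash
python3 -m handwheel '[{"x":0.03,"y":0.004,"z":0.01,"wx":0,"wy":0,"wz":0},{"x":0.064,"y":0.007,"z":0.03,"wx":0,"wy":0,"wz":0},{"x":0.064,"y":0.007,"z":0.07,"wx":0,"wy":0,"wz":0},{"x":0.064,"y":0.007,"z":0.11,"wx":0,"wy":0,"wz":0},{"x":0.064,"y":0.007,"z":0.15,"wx":0,"wy":0,"wz":0},{"x":0.064,"y":0.007,"z":0.18,"wx":0,"wy":0,"wz":0},{"x":0.064,"y":0.007,"z":0.197,"wx":0,"wy":0,"wz":0},{"x":0.064,"y":0.007,"z":0.206,"wx":0,"wy":0,"wz":0},{"x":0.064,"y":0.007,"z":0.209,"wx":0,"wy":0,"wz":0},{"x":0.064,"y":0.007,"z":0.209,"wx":0,"wy":0,"wz":0}]'
python3 -m handwheel '[{"x":0,"y":0,"z":0,"wx":0,"wy":0,"wz":0},{"x":0,"y":0,"z":0,"wx":0,"wy":0,"wz":0},{"x":0,"y":0,"z":0,"wx":0,"wy":0,"wz":0},{"x":0,"y":0,"z":0,"wx":0,"wy":0,"wz":0}]' 0.036
python3 -m handwheel '[{"x":0,"y":0,"z":-0.02,"wx":0,"wy":0,"wz":0},{"x":0,"y":0,"z":-0.06,"wx":0,"wy":0,"wz":0},{"x":0,"y":0,"z":-0.1,"wx":0,"wy":0,"wz":0},{"x":0,"y":0,"z":-0.14,"wx":0,"wy":0,"wz":0},{"x":0,"y":0,"z":-0.14,"wx":0,"wy":0,"wz":0},{"x":0,"y":0,"z":-0.14,"wx":0,"wy":0,"wz":0}]'
python3 - <<'E'
from h import *
goto((.469,.3034),.15,-24.1+90)
E
```

```text
time: 6.73
position: [0.6157, 0.0219, 0.011]
tool_rot: [0.388, 3.117, -0.001]
ft_force: [0.5, 0.0, 0.0]
grip_width: 0.205
grip_force: 15.0
time: 7.07
position: [0.6166, 0.0233, 0.0118]
tool_rot: [0.385, 3.116, 0.001]
ft_force: [0.2, -0.9, -0.5]
grip_width: 0.387
grip_force: 0.0
time: 7.57
position: [0.618, 0.0233, 0.1544]
tool_rot: [0.385, 3.111, 0.004]
ft_force: [-0.9, -0.0, 0.2]
grip_width: 0.412
grip_force: 0.0
shift [0.2128 0.2354 0.0037] wz 9.998656761075921 tilt [ 0.007   0.0015 -1.    ] q7 1.36
```

```bash
python3 -m handwheel '[{"x":0.025,"y":0.027,"z":0,"wx":0,"wy":0,"wz":2},{"x":0.05,"y":0.055,"z":0,"wx":0,"wy":0,"wz":5},{"x":0.077,"y":0.083,"z":0,"wx":0,"wy":0,"wz":8},{"x":0.104,"y":0.113,"z":0,"wx":0,"wy":0,"wz":10},{"x":0.131,"y":0.143,"z":0,"wx":0,"wy":0,"wz":10},{"x":0.158,"y":0.173,"z":0,"wx":0,"wy":0,"wz":10},{"x":0.185,"y":0.203,"z":0,"wx":0,"wy":0,"wz":10},{"x":0.213,"y":0.235,"z":0.003,"wx":0,"wy":0,"wz":10},{"x":0.213,"y":0.235,"z":0.003,"wx":0,"wy":0,"wz":10},{"x":0.213,"y":0.235,"z":0.003,"wx":0,"wy":0,"wz":10}]' 0.087
python3 - <<'E'
from h import *
goto((.469,.3034),.034,-24.1+90);print(ctrl.get_state()['position'])
shot('scene','s1')
E
```

```text
time: 8.4
position: [0.4633, 0.3058, 0.1458]
tool_rot: [-0.645, -3.072, 0.003]
ft_force: [0.9, -1.0, 0.2]
grip_width: 0.987
grip_force: 0.0
shift [-0.0064  0.0003  0.1118] wz 0.3958650275393012 tilt [-0.0027 -0.0011 -1.    ] q7 0.57
[0.4633324  0.30578127 0.14584658]
```

```bash
python3 -m handwheel '[{"x":0,"y":0,"z":0.03,"wx":0,"wy":0,"wz":0},{"x":0,"y":0,"z":0.05,"wx":0,"wy":0,"wz":0},{"x":0,"y":0,"z":0.05,"wx":0,"wy":0,"wz":0},{"x":0,"y":0,"z":0.05,"wx":0,"wy":0,"wz":0}]'
python3 - <<'E'
from h import *
goto((.469,.3034),.034,-24.1+90)
ctrl.get_image('side')
goto((.469,.3034),.034,-24.1+90)
E
```

```text
time: 8.78
position: [0.4664, 0.3006, 0.0964]
tool_rot: [-0.66, -3.07, 0.005]
ft_force: [-0.0, 0.3, 0.9]
grip_width: 1.002
grip_force: 0.0
shift [-0.0013  0.0038  0.0624] wz -0.16953418619878846 tilt [-0.0022 -0.0026 -1.    ] q7 0.59
shift [-0.0009  0.0024  0.0638] wz -0.14194905092274723 tilt [ 0.e+00 -7.e-04 -1.e+00] q7 0.59
```

```bash
python3 -m handwheel '[{"x":-0.001,"y":0.0025,"z":0.015,"wx":0,"wy":0,"wz":0},{"x":-0.001,"y":0.0025,"z":0.035,"wx":0,"wy":0,"wz":0},{"x":-0.001,"y":0.0025,"z":0.05,"wx":0,"wy":0,"wz":0},{"x":-0.001,"y":0.0025,"z":0.06,"wx":0,"wy":0,"wz":0},{"x":-0.001,"y":0.0025,"z":0.063,"wx":0,"wy":0,"wz":0},{"x":-0.001,"y":0.0025,"z":0.063,"wx":0,"wy":0,"wz":0},{"x":-0.001,"y":0.0025,"z":0.063,"wx":0,"wy":0,"wz":0}]'
python3 - <<'E'
from h import *
for i in range(3):goto((.469,.3034),.034,-24.1+90);ctrl.get_image('side')
E
```

```text
time: 9.42
position: [0.4692, 0.3052, 0.0357]
tool_rot: [0.656, 3.071, 0.002]
ft_force: [-1.1, 0.8, -0.6]
grip_width: 1.003
grip_force: 0.0
shift [-0.0005 -0.0017  0.0017] wz -0.028511182430065674 tilt [ 0.0015  0.0011 -1.    ] q7 0.61
shift [-0.0005 -0.0019  0.0019] wz -0.017840575122107794 tilt [ 0.0018  0.0014 -1.    ] q7 0.61
shift [-0.0006 -0.0019  0.0019] wz -0.01639694610005904 tilt [ 0.0018  0.0015 -1.    ] q7 0.61
```

```bash
python3 -m handwheel '[{"x":0,"y":-0.002,"z":0.001,"wx":0,"wy":0,"wz":0},{"x":0,"y":-0.002,"z":0.001,"wx":0,"wy":0,"wz":0},{"x":0,"y":-0.002,"z":0.001,"wx":0,"wy":0,"wz":0},{"x":0,"y":-0.002,"z":0.001,"wx":0,"wy":0,"wz":0},{"x":0,"y":-0.002,"z":0.001,"wx":0,"wy":0,"wz":0}]' 0.05 20
python3 -m handwheel '[{"x":0,"y":0,"z":0,"wx":0,"wy":0,"wz":0},{"x":0,"y":0,"z":0,"wx":0,"wy":0,"wz":0},{"x":0,"y":0,"z":0,"wx":0,"wy":0,"wz":0}]' 0.05 45
python3 -m handwheel '[{"x":0,"y":0,"z":-0.01,"wx":0,"wy":0,"wz":0},{"x":0,"y":0,"z":-0.03,"wx":0,"wy":0,"wz":0},{"x":0,"y":0,"z":-0.065,"wx":0,"wy":0,"wz":0},{"x":0,"y":0,"z":-0.1,"wx":0,"wy":0,"wz":0},{"x":0,"y":0,"z":-0.13,"wx":0,"wy":0,"wz":0},{"x":0,"y":0,"z":-0.13,"wx":0,"wy":0,"wz":0}]'
python3 - <<'E'
from h import *
goto((.4634,-.3093),.15,90)
E
```

```text
time: 9.98
position: [0.4676, 0.3031, 0.0337]
tool_rot: [0.656, 3.072, 0.0]
ft_force: [-0.4, 1.1, 1.5]
grip_width: 0.775
grip_force: 20.0
time: 10.23
position: [0.4676, 0.3031, 0.0337]
tool_rot: [0.656, 3.072, 0.0]
ft_force: [0.1, -0.8, 0.9]
grip_width: 0.767
grip_force: 45.0
time: 10.73
position: [0.471, 0.3052, 0.1712]
tool_rot: [0.655, 3.065, 0.015]
ft_force: [0.8, 0.5, -0.1]
grip_width: 0.764
grip_force: 45.0
shift [-0.2442 -0.5641  0.0163] wz -24.12821412824711 tilt [ 0.0092  0.0077 -0.9999] q7 0.57
```

```bash
python3 -m handwheel '[{"x":-0.02,"y":-0.025,"z":0,"wx":0,"wy":0,"wz":0},{"x":-0.045,"y":-0.055,"z":0,"wx":0,"wy":0,"wz":-2},{"x":-0.07,"y":-0.085,"z":0,"wx":0,"wy":0,"wz":-4},{"x":-0.092,"y":-0.115,"z":0,"wx":0,"wy":0,"wz":-6},{"x":-0.113,"y":-0.147,"z":0,"wx":0,"wy":0,"wz":-8},{"x":-0.133,"y":-0.18,"z":0,"wx":0,"wy":0,"wz":-10},{"x":-0.153,"y":-0.213,"z":0,"wx":0,"wy":0,"wz":-12},{"x":-0.17,"y":-0.248,"z":0,"wx":0,"wy":0,"wz":-14},{"x":-0.187,"y":-0.283,"z":0,"wx":0,"wy":0,"wz":-16},{"x":-0.2,"y":-0.318,"z":0,"wx":0,"wy":0,"wz":-18}]'
python3 - <<'E'
from h import *
goto((.4634,-.3093),.15,90);print(ctrl.get_state()['position'])
E
```

```text
time: 11.57
position: [0.52, -0.0711, 0.1637]
tool_rot: [0.165, 3.137, -0.0]
ft_force: [1.0, -0.3, -1.5]
grip_width: 0.766
grip_force: 45.0
shift [ 0.0313 -0.2428  0.0137] wz -6.0321967667018725 tilt [ 6.e-04 -1.e-04 -1.e+00] q7 1.61
[ 0.52004608 -0.07114499  0.16374591]
```

```bash
python3 -m handwheel '[{"x":0.004,"y":-0.035,"z":0,"wx":0,"wy":0,"wz":-1},{"x":0.009,"y":-0.07,"z":0,"wx":0,"wy":0,"wz":-3},{"x":0.014,"y":-0.105,"z":0,"wx":0,"wy":0,"wz":-5},{"x":0.018,"y":-0.14,"z":0,"wx":0,"wy":0,"wz":-6},{"x":0.023,"y":-0.175,"z":0,"wx":0,"wy":0,"wz":-6},{"x":0.027,"y":-0.21,"z":0,"wx":0,"wy":0,"wz":-6},{"x":0.031,"y":-0.235,"z":0.02,"wx":0,"wy":0,"wz":-6},{"x":0.031,"y":-0.243,"z":0.03,"wx":0,"wy":0,"wz":-6},{"x":0.031,"y":-0.243,"z":0.04,"wx":0,"wy":0,"wz":-6},{"x":0.031,"y":-0.243,"z":0.05,"wx":0,"wy":0,"wz":-6}]'
python3 -m handwheel '[{"x":0,"y":0,"z":0.01,"wx":0,"wy":0,"wz":0},{"x":0,"y":0,"z":0.015,"wx":0,"wy":0,"wz":0},{"x":0,"y":0,"z":0.015,"wx":0,"wy":0,"wz":0}]'
python3 - <<'E'
from h import *
goto((.4634,-.3093),.085,90);print(ctrl.get_state()['position'])
d=shot('wrist','w5');shot('side','d5');shot('scene','s5')
i=cv2.imread('pics/w5.png');j=cv2.imread('pics/d5.png')
cv2.imwrite('pics/c5.png',np.vstack([cv2.resize(i[10:240,170:490],(800,575//1),interpolation=2)]))
E
```

```text
time: 12.4
position: [0.4633, -0.3071, 0.1128]
tool_rot: [-0.005, -3.141, -0.001]
ft_force: [0.2, 0.7, -1.0]
grip_width: 0.766
grip_force: 45.0
time: 12.65
position: [0.4634, -0.3052, 0.0971]
tool_rot: [0.001, -3.14, -0.002]
ft_force: [-0.6, 0.2, -1.0]
grip_width: 0.769
grip_force: 45.0
shift [-0.     -0.0041  0.0121] wz 0.029867539147161892 tilt [-0.0021  0.0015 -1.    ] q7 2.28
[ 0.46338687 -0.30523777  0.09710754]
```

View pics/c5.png

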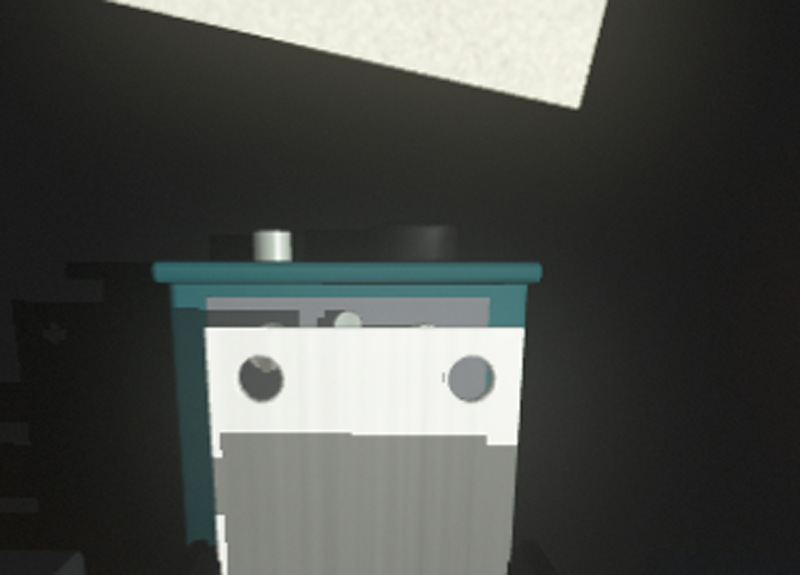

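Holes B (261,378) and A (470,378) show at the near end of the plate, over the deck. The cheek spans (154..542, 270). The plate sits toward +y of the unit, so I'll compute the shift.

```bash
python3 - <<'E'
from h import *
zt=ctrl.get_state()['position'][2]+.0103
print(ctrl.get_state()['position'])
px=refine('w5',[(358,161),(274,161)],r=12);print(np.round(px,1))
A,B=[at('w5',*p,z)[:2] for p,z in zip(px,(zt,zt))]
print('holes',A.round(4),B.round(4),'dist',np.linalg.norm(A-B))
m=(A+B)/2;y=(A-B);th=np.arctan2(y[1],y[0])-np.pi/2
c=m+.054*np.array([np.cos(th),np.sin(th)]);print('plate centre',c.round(4),np.degrees(th))
f=lambda x,y:(170+x/2.5,10+y/2.5)
for a,b in((154,542),(158,538)):
  l=at('w5',*f(a,266),.056);r=at('w5',*f(b,266),.056);print('cheek',l.round(4),r.round(4),((l+r)/2).round(4))
goto(np.array([.4634,-.3093])-c+ctrl.get_state()['position'][:2],.085,None)
E
```

```text
[ 0.46415395 -0.30678397  0.09899056]
[[358.1 161.2]
 [273.9 161.1]]
holes [ 0.4108 -0.2822] [ 0.4108 -0.3277] dist 0.04545005077083799
plate centre [ 0.4648 -0.305 ] 0.0048746440202609926
cheek [ 0.3865 -0.3638  0.056 ] [ 0.3864 -0.2552  0.056 ] [ 0.3864 -0.3095  0.056 ]
cheek [ 0.3865 -0.3626  0.056 ] [ 0.3864 -0.2563  0.056 ] [ 0.3864 -0.3095  0.056 ]
shift [ 0.0014 -0.0043  0.014 ] wz None tilt [ 8.e-04 -1.e-04 -1.e+00] q7 2.28
```

```bash
python3 -m handwheel '[{"x":0.001,"y":-0.003,"z":0,"wx":0,"wy":0,"wz":0},{"x":0.001,"y":-0.003,"z":0.006,"wx":0,"wy":0,"wz":0},{"x":0.001,"y":-0.003,"z":0.006,"wx":0,"wy":0,"wz":0},{"x":0.001,"y":-0.003,"z":0.006,"wx":0,"wy":0,"wz":0},{"x":0.001,"y":-0.003,"z":0.006,"wx":0,"wy":0,"wz":0},{"x":0.001,"y":-0.003,"z":0.006,"wx":0,"wy":0,"wz":0}]'
cat >> h.py <<'E'
def holes(f,g,r=12):
    shot('wrist',f);s=ctrl.get_state()['position'];zt=s[2]+.0103;px=refine(f,g,r=r)
    A,B=[at(f,*p,zt)[:2] for p in px];y=A-B;th=np.arctan2(y[1],y[0])-np.pi/2
    c=(A+B)/2+.054*np.array([np.cos(th),np.sin(th)])
    i=cv2.imread('pics/'+f+'.png').astype(int);t=(i[:,:,1]-i[:,:,2]>25)
    t[:, :180]=0;t[:,440:]=0;t[190:]=0
    v0=np.where(t.sum(1)>100)[0];u=np.where(t[v0[0]+1:v0[0]+6].sum(0)>2)[0]
    l,q=at(f,u[0],v0[0]-.5,.056),at(f,u[-1],v0[0]-.5,.056)
    print('tcp',s.round(4),'px',np.round(px,1).tolist(),'AB',np.linalg.norm(y).round(4),'plate',c.round(4),np.degrees(th).round(2),'cheek',l.round(4),q.round(4),'unit',(.078+(l[0]+q[0])/2).round(4),((l[1]+q[1])/2).round(4))
E
python3 - <<'E'
from h import *
holes('w6',[(357,162),(273,162)])
E
```

```text
time: 13.3
position: [0.4626, -0.3103, 0.0926]
tool_rot: [0.003, 3.141, -0.0]
ft_force: [0.6, 0.5, -0.8]
grip_width: 0.763
grip_force: 45.0
tcp [ 0.4626 -0.3103  0.0926] px [[358.7, 161.7], [273.8, 161.1]] AB 0.0464 plate [ 0.4643 -0.3102] -0.5 cheek [ 0.3852 -0.3636  0.056 ] [ 0.3853 -0.2564  0.056 ] unit 0.4632 -0.31
```

```bash
python3 -m handwheel '[{"x":0.001,"y":0,"z":0.008,"wx":0,"wy":0,"wz":0},{"x":0.001,"y":0,"z":0.016,"wx":0,"wy":0,"wz":0},{"x":0.001,"y":0,"z":0.022,"wx":0,"wy":0,"wz":0},{"x":0.001,"y":0,"z":0.026,"wx":0,"wy":0,"wz":0},{"x":0.001,"y":0,"z":0.026,"wx":0,"wy":0,"wz":0}]'
python3 - <<'E'
from h import *
holes('w7',[(357,162),(273,162)])
E
python3 -m handwheel '[{"x":0,"y":0,"z":0.003,"wx":0,"wy":0,"wz":0},{"x":0,"y":0,"z":0.006,"wx":0,"wy":0,"wz":0},{"x":0,"y":0,"z":0.009,"wx":0,"wy":0,"wz":0},{"x":0,"y":0,"z":0.009,"wx":0,"wy":0,"wz":0}]'
```

```text
time: 13.77
position: [0.4605, -0.3097, 0.065]
tool_rot: [-0.003, -3.139, -0.001]
ft_force: [0.0, -1.0, -0.9]
grip_width: 0.767
grip_force: 45.0
time: 14.15
position: [0.4611, -0.31, 0.0569]
tool_rot: [-0.003, -3.141, -0.001]
ft_force: [0.6, 1.7, -1.0]
grip_width: 0.763
grip_force: 45.0Traceback (most recent call last):
  File "<stdin>", line 2, in <module>
  File "h.py", line 38, in holes
    shot('wrist',f);s=ctrl.get_state()['position'];zt=s[2]+.0103;px=refine(f,g,r=r)
                                                                    ~~~~~~^^^^^^^^^
  File "h.py", line 26, in refine
    c=l[r-1:r+2,r-1:r+2];c=np.bincount(c[c>0]).argmax();k=l==c;o.append((u+xx[k].mean(),v+yy[k].mean()))
                           ~~~~~~~~~~~~~~~~~~~~~~~~~~^^
ValueError: attempt to get argmax of an empty sequence
```

The pins seem to be entering the holes with no force. I'll spend the last picture here: wrist, side and scene crops in one.

```bash
python3 - <<'E'
from h import *
for n,f in(('wrist','w8'),('side','d8'),('scene','s8')):shot(n,f)
i=cv2.imread('pics/w8.png')[110:210,230:400];j=cv2.imread('pics/d8.png')[255:330,225:335];k=cv2.imread('pics/s8.png')[130:190,220:285];q=cv2.imread('pics/s8.png')[180:235,280:345]
I=2
cv2.imwrite('pics/c8.png',np.vstack([np.hstack([cv2.resize(i,(400,300),interpolation=I),cv2.resize(j,(400,300),interpolation=I)]),np.hstack([cv2.resize(k,(400,300),interpolation=I),cv2.resize(q,(400,300),interpolation=I)])]))
E
```

```text
(no output)
```

View pics/c8.png

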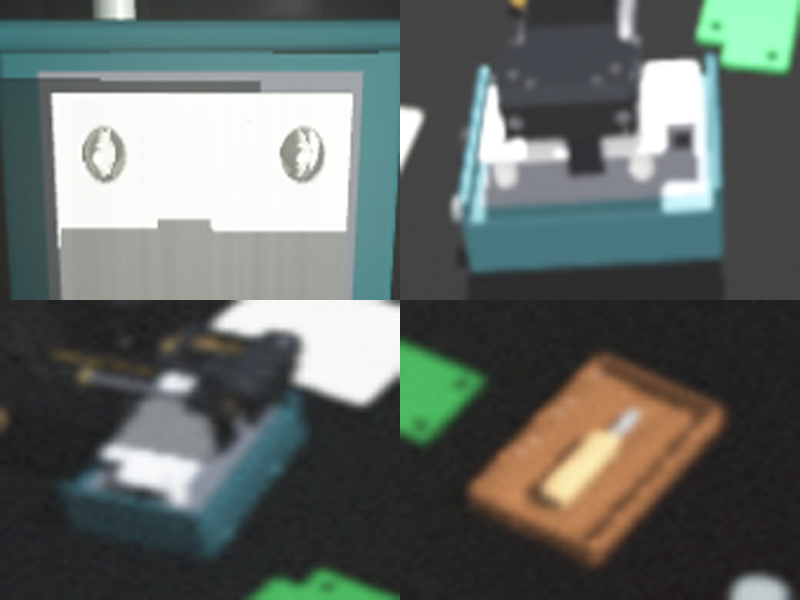

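The scraper lies in the tray, and the pins are inside holes A and B, well centred. Now pressing down with a firm grip.

```bash
python3 -m handwheel '[{"x":0,"y":0,"z":0.002,"wx":0,"wy":0,"wz":0},{"x":0,"y":0,"z":0.004,"wx":0,"wy":0,"wz":0},{"x":0,"y":0,"z":0.006,"wx":0,"wy":0,"wz":0},{"x":0,"y":0,"z":0.006,"wx":0,"wy":0,"wz":0}]' - 60
python3 -m handwheel '[{"x":0,"y":0,"z":0.002,"wx":0,"wy":0,"wz":0},{"x":0,"y":0,"z":0.004,"wx":0,"wy":0,"wz":0},{"x":0,"y":0,"z":0.004,"wx":0,"wy":0,"wz":0},{"x":0,"y":0,"z":0.004,"wx":0,"wy":0,"wz":0}]'
```

```text
time: 14.63
position: [0.4616, -0.3108, 0.0531]
tool_rot: [0.003, 3.141, 0.001]
ft_force: [-2.8, 1.3, 6.2]
grip_width: 0.759
grip_force: 60.0
time: 14.97
position: [0.4613, -0.3105, 0.0477]
tool_rot: [-0.003, -3.142, 0.0]
ft_force: [-2.2, -0.5, 1.7]
grip_width: 0.762
grip_force: 60.0
```

```bash
python3 -m handwheel '[{"x":0,"y":0,"z":0.001,"wx":0,"wy":0,"wz":0},{"x":0,"y":0,"z":0.0015,"wx":0,"wy":0,"wz":0},{"x":0,"y":0,"z":0.0015,"wx":0,"wy":0,"wz":0}]'
python3 -m handwheel '[{"x":0,"y":0,"z":0.001,"wx":0,"wy":0,"wz":0},{"x":0,"y":0,"z":0.0015,"wx":0,"wy":0,"wz":0},{"x":0,"y":0,"z":0.0015,"wx":0,"wy":0,"wz":0}]'
```

```text
time: 15.22
position: [0.4614, -0.3105, 0.0476]
tool_rot: [0.003, 3.142, 0.001]
ft_force: [-5.1, 2.2, 14.5]
grip_width: 0.758
grip_force: 60.0
time: 15.47
position: [0.4614, -0.3106, 0.0474]
tool_rot: [0.003, 3.141, 0.003]
ft_force: [-8.4, 5.0, 24.7]
grip_width: 0.763
grip_force: 60.0
```

Force is building at TCP z 0.0475, which is the predicted home height. One more push, then release and lift for a check.

```bash
python3 -m handwheel '[{"x":0,"y":0,"z":0.001,"wx":0,"wy":0,"wz":0},{"x":0,"y":0,"z":0.0015,"wx":0,"wy":0,"wz":0},{"x":0,"y":0,"z":0.0015,"wx":0,"wy":0,"wz":0}]'
python3 -m handwheel '[{"x":0,"y":0,"z":-0.002,"wx":0,"wy":0,"wz":0},{"x":0,"y":0,"z":-0.0045,"wx":0,"wy":0,"wz":0},{"x":0,"y":0,"z":-0.0045,"wx":0,"wy":0,"wz":0}]'
python3 -m handwheel '[{"x":0,"y":0,"z":0,"wx":0,"wy":0,"wz":0},{"x":0,"y":0,"z":0,"wx":0,"wy":0,"wz":0},{"x":0,"y":0,"z":0,"wx":0,"wy":0,"wz":0},{"x":0,"y":0,"z":0,"wx":0,"wy":0,"wz":0}]' 0.085 20
python3 -m handwheel '[{"x":0,"y":0,"z":-0.015,"wx":0,"wy":0,"wz":0},{"x":0,"y":0,"z":-0.05,"wx":0,"wy":0,"wz":0},{"x":-0.03,"y":0,"z":-0.08,"wx":0,"wy":0,"wz":0},{"x":-0.06,"y":0,"z":-0.1,"wx":0,"wy":0,"wz":0},{"x":-0.08,"y":0,"z":-0.13,"wx":0,"wy":0,"wz":0},{"x":-0.08,"y":0,"z":-0.15,"wx":0,"wy":0,"wz":0},{"x":-0.08,"y":0,"z":-0.15,"wx":0,"wy":0,"wz":0},{"x":-0.08,"y":0,"z":-0.15,"wx":0,"wy":0,"wz":0}]' 
python3 - <<'E'
from h import *
shot('wrist','w9');shot('side','d9')
i=cv2.imread('pics/w9.png').astype(int);print(ctrl.get_state()['position'])
M=np.array([.4634,-.3095])
m=((i.min(2)>225)).astype(np.uint8);m[228:]=0
for c in cv2.findContours(m,0,2)[0]:
    if cv2.contourArea(c)>400: print(cv2.contourArea(c),cv2.approxPolyDP(c,4,True).reshape(-1,2).tolist())
out=np.array([[-65,-34],[-65,34],[65,34],[65,-12],[44,-12],[44,-34]])/1e3
for z in(.058,.067): print(z,proj('w9',np.c_[out+M,np.full(6,z)]).round(1).tolist())
E
```

```text
time: 15.72
position: [0.4614, -0.3106, 0.0473]
tool_rot: [0.004, 3.141, 0.005]
ft_force: [-12.9, 7.8, 34.4]
grip_width: 0.759
grip_force: 60.0
time: 15.97
position: [0.462, -0.3102, 0.0479]
tool_rot: [0.003, 3.14, -0.0]
ft_force: [-0.1, -0.3, -1.4]
grip_width: 0.763
grip_force: 60.0
time: 16.3
position: [0.4614, -0.31, 0.0471]
tool_rot: [-0.003, -3.141, -0.0]
ft_force: [0.4, 1.0, -0.8]
grip_width: 0.947
grip_force: 0.0
time: 16.97
position: [0.542, -0.3109, 0.1982]
tool_rot: [0.003, 3.14, -0.002]
ft_force: [-0.4, 0.2, -0.7]
grip_width: 0.974
grip_force: 0.0
[ 0.54048111 -0.31015579  0.1962309 ]
8354.0 [[281, 47], [284, 143], [292, 142], [294, 150], [284, 147], [284, 159], [304, 159], [305, 178], [347, 178], [354, 113], [351, 47]]
0.058 [[281.7, 46.9], [351.5, 46.8], [347.4, 178.2], [305.7, 178.3], [305.5, 159.2], [285.2, 159.2]]
0.067 [[280.6, 44.4], [352.7, 44.3], [348.4, 179.8], [305.4, 179.9], [305.2, 160.3], [284.3, 160.3]]
```

The outline measures 70 × 131 px. That matches a plate fully home (69.8 × 131.4) rather than one resting on the barbs (72.1 × 135.5), and all the corners agree. Handing in.

```bash
python3 -c "from bench import ctrl;print(ctrl.close_job())"
```

```text
the job is handed in; nothing more can be done
None
```

The scraper is in the wooden tray and the cover plate is pressed fully home on all four standoffs, as checked by its outline in the wrist camera; the job is handed in at about 17 s of robot time.

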